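# Sort hex standoffs by length into gauge trays

## Robot

A 6-joint arm with a two-finger parallel gripper is mounted at the origin on the work surface. World frame = base frame: x ahead of the robot, y to its left, z up, the work surface at z = 0. Lengths are in mm, angles in rad, forces in N, time in s.
With the tool pointing down it reaches from about 275 to 875 mm from the base axis. Payload 12.5 kg.
Tool frame: the origin (TCP) lies midway between the tips of the shut fingers; the grasp point (between the pads) lies 19 mm behind it; z points along the fingers, y is the line along which they close (so a half turn about z gives the same grasp; the last joint's range is limited). The gripper opens to 85 mm and grips with 20 to 120 N. Pads are 22 mm wide; open, the fingers measure 114 mm over their backs; the gripper's body (76 mm by 85 mm) begins 54 mm behind the grasp point. The pads swing forward as they close: fully open they stand 13 mm farther back than shut.
Start: joints at [1.23, 0.351, 1.652, -0, 1.139, -0.085], TCP at [139.129, 532.097, 231.29] pointing down, gripper open.
Joint ranges: [-2.75, 2.75], [-0.79, 2.1], [0.01, 2.65], [-1.57, 4.71], [0.07, 3.14], [-2.87, 2.87]. Speed limits (rad/s): [2.22, 2.22, 2.79, 3.14, 3.14, 3.14].

## Interface

Orientations are given as a 3x3 rotation matrix whose columns are the frame's x, y, z axes.
In Python, from rig import read_state, capture, camera_model, hand_in gives the robot as it stands.
- The arm moves only by the shell command python3 -m crank 'ROWS' [FORCE]. ROWS is JSON, one flat list of numbers, 7 for each row, row after row: the opening, from 0 (shut) to 1 (fully open), then the shift along the tool's x, y, z in mm, then the turn, a rotation vector about the tool's x, y, z in degrees. In form: [fingers, x, y, z, wx, wy, wz, fingers, x, y, z, wx, wy, wz, ...]. A call has 1 to 20 rows; each row shifts and turns the commanded pose from where the row before left it, along the tool's axes as they then stand; what a row does not reach is not made up. A row lasts 1/10 s, in which the tool goes at most 50 mm and 8.59 degrees, less where a joint would pass 70% of its speed; a pose out of reach is approached as far as the arm can. A call is refused whole if a number of a shift passes 50 or a number of a turn 8.59, either way. A call with a gripper value outside its range is refused whole. The fingers move at their own pace and stop on an object; FORCE is the grip in N (left out, the last holds). Time passes only in rows, so rows that do not move let the fingers close. It gives the time, the measured TCP pose, the force, the opening and the grip force at its end, in the units of the state.
- read_state(): the state, without advancing time (a new reading comes with each control period).
- capture(name): name is "side" or "top" or "wrist"; returns the picture (480x640x3 uint8, red, green, blue); there is no depth.
- camera_model(name): a dict with "fx", "fy", "cx", "cy" (pixels), "view" (4x4, takes a point from world to camera coordinates). Camera axes: x right, y up, looking along -z (the intrinsics and any distortion apply to the point x, -y, -z); pixel columns grow to the right and rows downward; lengths in mm; the calibration is good to about 2 mm. A picture is of the moment at which its call begins: read the wrist's pose just before it. camera_model takes no time and is no camera call; for the wrist camera it gives the pose at the moment of the call.
- hand_in(): hands the job in; it is judged then, once.
The state is a dict: "time": time; "joint_pos": joint angles; "qvel": joint speeds; "joint_torque": joint torques, N m; "eef_pos": TCP position; "orientation": TCP orientation; "force": force on the tool from outside, world axes, zero at the start; "wrist_torque": the same for the moment, N m; "grip_width": opening from 0.0 (shut) to 1.0 (fully open); "gripper_force": force on a finger pad.
Only numpy, scipy, OpenCV 4.12 (cv2) and the standard library are available. Lean on these libraries where they do the work, as an engineer would, in place of code of your own. Each camera call takes 0.05 s, during which the arm holds its last target. There are 200 camera calls.

## Task

Sort the four loose hexagonal brass standoffs by length: lay each one lengthwise in the cardboard tray made for its length, the shortest in the shortest tray and so on up to the longest, flat on the tray's floor and let go. Leave the round spacer and the solder reel where they are.

Things in the scene. Friction and masses are not known exactly. Their poses are not given: they have to be found in the camera images.
- standoff_A: The shortest hexagonal brass standoff, 32 mm long, 14 mm across the flats and 16 mm across the corners, with a dark bore at each end, about 38 g, lying on one of its flats on the green mat. Origin at its centre (7 mm above the mat); its x axis runs along its length, both ends alike.
- standoff_B: The second shortest hexagonal brass standoff, 52 mm long, 14 mm across the flats and 16 mm across the corners, with a dark bore at each end, about 61 g, lying on one of its flats on the green mat. Origin at its centre (7 mm above the mat); its x axis runs along its length, both ends alike.
- standoff_C: The second longest hexagonal brass standoff, 72 mm long, 14 mm across the flats and 16 mm across the corners, with a dark bore at each end, about 85 g, lying on one of its flats on the green mat. Origin at its centre (7 mm above the mat); its x axis runs along its length, both ends alike.
- standoff_D: The longest hexagonal brass standoff, 92 mm long, 14 mm across the flats and 16 mm across the corners, with a dark bore at each end, about 109 g, lying on one of its flats on the green mat. Origin at its centre (7 mm above the mat); its x axis runs along its length, both ends alike.
- tray_A: The shortest open cardboard tray, for the 32 mm standoff: outside 56 x 40 mm, 10 mm high, inside 48 x 32 mm, walls and floor 4 mm thick, open on top, fixed to the bench. Origin at the centre of its underside, at bench height; its x axis runs along its length, z up.
- tray_B: The second shortest open cardboard tray, for the 52 mm standoff: outside 76 x 40 mm, 10 mm high, inside 68 x 32 mm, walls and floor 4 mm thick, open on top, fixed to the bench. Origin at the centre of its underside, at bench height; its x axis runs along its length, z up.
- tray_C: The second longest open cardboard tray, for the 72 mm standoff: outside 96 x 40 mm, 10 mm high, inside 88 x 32 mm, walls and floor 4 mm thick, open on top, fixed to the bench. Origin at the centre of its underside, at bench height; its x axis runs along its length, z up.
- tray_D: The longest open cardboard tray, for the 92 mm standoff: outside 116 x 40 mm, 10 mm high, inside 108 x 32 mm, walls and floor 4 mm thick, open on top, fixed to the bench. Origin at the centre of its underside, at bench height; its x axis runs along its length, z up.
- round_spacer: Bystander: a plain round brass spacer standing on end among the standoffs, 18 mm in diameter, 25 mm high. Origin at the centre of its underside.
- solder_reel: Bystander: a grey reel lying flat on its flange at the left, 60 mm in diameter, 40 mm high. Origin at the centre of its underside.

How it is judged (in metres and radians):
At the end, for the whole second after the job is handed in: Each of the four standoffs rests flat on the floor of the tray of its own length (centre under 12.5 mm above the bench, within 11 mm of the tray's centre along its length and 12 mm across), along the tray to within 0.65 rad, at rest and released (x of standoff_A in the frame of tray_A between -0.011 and 0.011 m and y of standoff_A in the frame of tray_A between -0.012 and 0.012 m and z of standoff_A in the frame of tray_A below 0.0125 m and angle between the x axis of standoff_A and the x axis of tray_A, either way round below 0.65 rad and linear speed of each of standoff_A, standoff_B, standoff_C, standoff_D below 0.02 m/s and x of standoff_B in the frame of tray_B between -0.011 and 0.011 m and y of standoff_B in the frame of tray_B between -0.012 and 0.012 m and z of standoff_B in the frame of tray_B below 0.0125 m and angle between the x axis of standoff_B and the x axis of tray_B, either way round below 0.65 rad and x of standoff_C in the frame of tray_C between -0.011 and 0.011 m and y of standoff_C in the frame of tray_C between -0.012 and 0.012 m and z of standoff_C in the frame of tray_C below 0.0125 m and angle between the x axis of standoff_C and the x axis of tray_C, either way round below 0.65 rad and x of standoff_D in the frame of tray_D between -0.011 and 0.011 m and y of standoff_D in the frame of tray_D between -0.012 and 0.012 m and z of standoff_D in the frame of tray_D below 0.0125 m and angle between the x axis of standoff_D and the x axis of tray_D, either way round below 0.65 rad); the robot touches nothing.
It fails at once if the round spacer is moved by more than 20 mm (distance of round_spacer from where it was at the start of the episode above 0.02 m).
It fails at once if the solder reel is moved by more than 20 mm (distance of solder_reel from where it was at the start of the episode above 0.02 m).
It also fails if it takes over 102 s, if anything falls off the work surface, if the arm or the gripper's body presses on something with over 40 N, if the wrist force passes 120 N, or if a joint passes its speed limit or range.

## Working session

There is one attempt and no reset: what is moved stays moved. The work goes in short steps, Python scripts to look and compute and a shell command to move; the robot and the scene stay as the last step left them, time stands still between calls to the robot, and variables do not carry over. Pictures are saved under pics/ and viewed, at most 14 in all, crops included, and the job is handed in when it is done.

```bash
ls; mkdir -p pics; python3 - <<'E'
from rig import *
import cv2,numpy as np
print({k:np.round(v,3).tolist() for k,v in read_state().items()})
for n in ("top","side"):
    cv2.imwrite(f"pics/{n}0.png",cv2.cvtColor(capture(n),cv2.COLOR_RGB2BGR))
    m=camera_model(n); print(n,m)
E
```

```text
pics
{'time': 0.0, 'joint_pos': [1.23, 0.351, 1.652, 0.0, 1.139, -0.085], 'qvel': [0.001, 0.001, -0.001, 0.0, -0.0, 0.001], 'joint_torque': [-0.001, -50.61, -29.14, -0.0, 0.005, -0.0], 'eef_pos': [139.038, 531.802, 230.751], 'orientation': [[-0.967, 0.253, -0.0], [0.253, 0.967, -0.001], [0.0, -0.001, -1.0]], 'force': [0.665, 0.523, 0.898], 'wrist_torque': [-0.07, -0.018, 0.008], 'gripper_force': 0.0, 'grip_width': 1.0}
top {'fx': 451.6234536263597, 'fy': 451.6234536263597, 'cx': 324.03605534185857, 'cy': 242.47108330044966, 'view': array([[ 2.63910476e-03, -9.99858741e-01,  1.65992086e-02,
         8.43962124e+01],
       [ 9.82496741e-01,  5.68437163e-03,  1.86193023e-01,
        -5.35730240e+02],
       [-1.86261077e-01,  1.58172855e-02,  9.82372956e-01,
        -9.31633300e+02],
       [ 0.00000000e+00,  0.00000000e+00,  0.00000000e+00,
         1.00000000e+00]])}
side {'fx': 607.2605766230637, 'fy': 607.2605766230637, 'cx': 328.6098431227132, 'cy': 241.2839219825152, 'view': array([[ 9.00494209e-01, -4.34798625e-01, -7.76753613e-03,
        -4.35438619e+02],
       [ 2.26001042e-01,  4.52652248e-01,  8.62571430e-01,
        -2.10720128e+02],
       [-3.71528879e-01, -7.78496049e-01,  5.05875670e-01,
        -1.09526267e+03],
       [ 0.00000000e+00,  0.00000000e+00,  0.00000000e+00,
         1.00000000e+00]])}
```

View pics/top0.png

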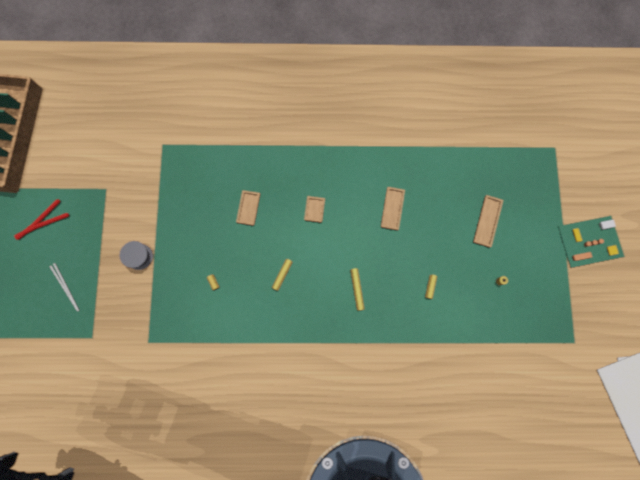

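View pics/side0.png

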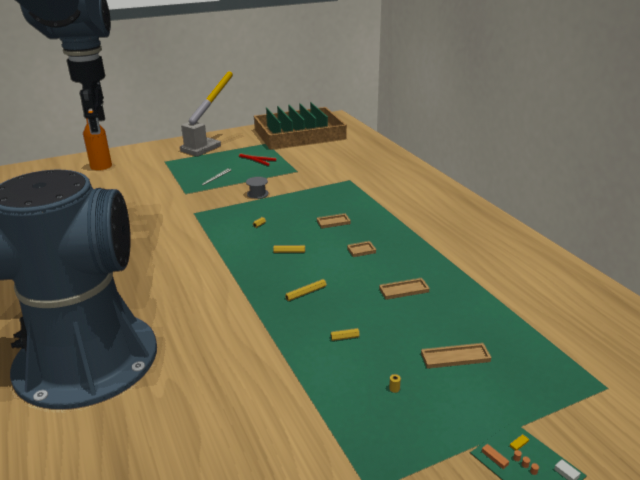

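Top view: standoffs A (213,283), C (282,275), D (357,289), B (431,287); spacer (503,281), reel (135,255); trays B (248,208), A (315,209), C (393,208), D (488,221). The side view shows the same things unoccluded.

```bash
cat > h.py <<'E'
import cv2,numpy as np
from rig import *
def ray(m,uv):
    uv=np.atleast_2d(uv).astype(float); V=m['view']; R,t=V[:3,:3],V[:3,3]
    d=np.c_[(uv[:,0]-m['cx'])/m['fx'],-(uv[:,1]-m['cy'])/m['fy'],-np.ones(len(uv))]@R
    return -R.T@t,d
def plane(m,uv,z):
    o,d=ray(m,uv); return o+d*((z-o[2])/d[:,2])[:,None]
def tri(m1,p1,m2,p2):
    (o,d),(q,e)=ray(m1,p1),ray(m2,p2)
    A=np.c_[d[0],-e[0]]; s=np.linalg.lstsq(A,q-o,rcond=None)[0]
    a,b=o+s[0]*d[0],q+s[1]*e[0]; return (a+b)/2,np.linalg.norm(a-b)
def blobs(img,kind,amin):
    h,s,v=cv2.split(cv2.cvtColor(img,cv2.COLOR_RGB2HSV))
    green=cv2.inRange(cv2.merge([h,s,v]),(60,60,20),(95,255,255))
    brass=((h>=19)&(h<=35)&(s>150)&(v>60)) 
    tray=((h>=5)&(h<19)&(s>60)&(v>50))
    k=(brass if kind=='brass' else tray).astype(np.uint8)*255
    if kind!='brass': k=cv2.morphologyEx(k,cv2.MORPH_CLOSE,np.ones((3,3)))
    c,_=cv2.findContours(k,cv2.RETR_EXTERNAL,cv2.CHAIN_APPROX_NONE)
    return [x for x in c if amin<cv2.contourArea(x)<60000]
def cen(c):
    m=cv2.moments(c); return np.array([m['m10'],m['m01']])/m['m00']
def rect(m,c,z):
    """long-side centre, dims, angle in world on plane z"""
    P=plane(m,c.reshape(-1,2),z)[:,:2].astype(np.float32)
    (x,y),(w,h),a=cv2.minAreaRect(P)
    if w<h: w,h,a=h,w,a+90
    return np.round([x,y,w,h,(a+90)%180-90],1)
E
python3 - <<'E'
from h import *
for n in("top","side"):
    im=cv2.cvtColor(cv2.imread(f"pics/{n}0.png"),cv2.COLOR_BGR2RGB); m=camera_model(n)
    for k in("brass","tray"):
        print(n,k)
        for c in blobs(im,k,30):
            if cv2.contourArea(c)<4000: print(cen(c).round(1),cv2.contourArea(c),rect(m,c,7))
E
```

```text
top brass
[612.1 249.9] 56.5 [ 529.9 -573.    20.6   18.4  -71.9]
[576.7 234.5] 49.5 [ 565.4 -494.8   27.3   12.4   10.3]
top tray
side brass
[518.9 442.1] 141.5 [ 562.1 -496.3   33.8   14.    11.3]
[394.5 382.9] 135.5 [ 459.6 -305.2   39.1   15.3   58.5]
[344.5 334.2] 188.0 [ 443.  -153.2   53.3   23.1  -14.6]
[305.7 289.6] 249.5 [436.6  12.2  98.6  23.5   8.7]
[288.6 248.6] 154.5 [467.9 179.2  71.1  26.9 -26.5]
[259.3 221.8] 47.5 [452.2 333.9  40.3  23.   23.5]
[219.4  86.1] 190.5 [ 724.5 1552.4  444.4   33.9   60.5]
side tray
[419.2 476.4] 64.0 [ 391.8 -479.6   32.7   11.9  -26.1]
[435.7 473. ] 68.5 [ 419.8 -488.5   20.5   19.7   63.9]
[345.5 475.3] 73.0 [ 301.4 -434.9   27.7   19.3  -74.5]
[534.2 468.5] 54.0 [ 549.  -543.4   18.9    9.6   34.4]
[453.8 471.1] 113.5 [ 443.4 -491.8   40.9   21.4  -62.3]
[271.9 469.7] 106.5 [ 211.  -377.9   35.7   13.7   84.2]
[223.7 470.1] 89.0 [ 147.4 -345.2   38.    33.9  -62.3]
[525.5 461.8] 54.0 [ 546.2 -528.9   19.4    9.3   40.5]
[475.8 466.8] 236.5 [ 475.  -504.4   59.2   22.6  -79.1]
[516.8 455. ] 52.0 [ 543.3 -513.9   19.9    8.6   49. ]
[4
[... 1477 characters left out ...]
  -8.4]
[408.8 210.4] 39.5 [818.9 220.4  94.6  23.2  57.4]
[439.9 205.6] 120.5 [898.5 201.   95.3  43.7  56. ]
[401.3 199.6] 30.5 [834.2 281.9  48.6  25.9  35.6]
[189.5 200. ] 36.0 [325.1 525.   76.8  19.   88. ]
[214.7 197.6] 263.0 [389.6 518.2 103.6  83.4  87.4]
[244.5 191.4] 91.0 [472.2 518.4 105.9  48.1  84.1]
[384.  184.1] 97.0 [845.  378.6 143.9  66.5  72.6]
[142.  177.3] 34.5 [239.6 751.2  96.6  21.8 -87.1]
[294.3 179.6] 269.5 [ 6.261e+02  5.496e+02  2.031e+02  1.659e+02 -5.000e-01]
[266.9 160.5] 33.0 [606.4 692.2  62.6  26.   58.4]
[130.4 151.8] 53.0 [246.6 960.3 142.2  41.   79.1]
[170.3 145.1] 248.0 [363.7 937.9 179.8 116.8  84.7]
[225.  136.3] 429.5 [554.6 934.3 221.9 131.2  74.1]
```

```bash
cat >> h.py <<'E'
def warm(img,roi,amin=25):
    """objects warmer than the mat inside polygon roi"""
    a=img.astype(int); k=((a[...,0]>0.95*a[...,1])&(a[...,0]>60)).astype(np.uint8)*255
    r=np.zeros_like(k); cv2.fillPoly(r,[np.int32(roi)],255)
    k=cv2.morphologyEx(k&r,cv2.MORPH_CLOSE,np.ones((3,3)))
    c,_=cv2.findContours(k,cv2.RETR_EXTERNAL,cv2.CHAIN_APPROX_NONE)
    return [x for x in c if cv2.contourArea(x)>amin]
E
python3 - <<'E'
from h import *
roi=dict(top=[[166,150],[552,152],[568,338],[155,338]],side=[[205,214],[350,186],[596,384],[380,475]])
near=dict(A=(213,283,259,222),C=(282,275,288,249),D=(357,289,306,290),B=(431,287,344,334),sp=(503,281,394,383),tB=(248,208,333,220),tA=(315,209,361,248),tC=(393,208,404,288),tD=(488,221,455,355))
ms={};L={}
for n in roi:
    im=cv2.cvtColor(cv2.imread(f"pics/{n}0.png"),cv2.COLOR_BGR2RGB); ms[n]=camera_model(n); L[n]=warm(im,roi[n]); print(n,len(L[n]))
for k,v in near.items():
    c=min(L['top'],key=lambda c:np.hypot(*(cen(c)-v[:2]))); s=min(L['side'],key=lambda c:np.hypot(*(cen(c)-v[2:])))
    z=5 if k[0]=='t' else 7
    p,g=tri(ms['top'],cen(c),ms['side'],cen(s))
    print(k,'tri',p.round(1),'gap',g.round(1),'top',rect(ms['top'],c,z),'side',rect(ms['side'],s,z))
E
```

```text
top 9
side 9
A tri [452.5 333.4   8.5] gap 0.4 top [453.2 333.7  34.4  16.6  27.4] side [451.2 335.4  50.7  26.9  31.9]
C tri [469.5 180.8   7.2] gap 2.4 top [470.5 180.1  73.8  16.1 -25.4] side [468.1 181.7  73.1  31.4 -26.5]
D tri [437.2  12.5   7.6] gap 0.5 top [437.9  12.5  92.6  16.9   8.8] side [437.5  13.6 100.8  26.2   9. ]
B tri [ 444.1 -152.5    7. ] gap 2.0 top [ 445.2 -152.8   54.2   17.   -13.7] side [ 443.7 -152.3   55.5   25.7  -13.8]
sp tri [ 457.2 -310.9   13.9] gap 2.4 top [ 459.9 -314.3   23.3   18.   -89.8] side [ 460.3 -304.3   41.7   17.5   54.9]
tB tri [623.6 262.1   4.6] gap 2.5 top [625.1 261.5  79.6  42.9  -8.8] side [622.7 261.7  80.5  56.3  -9.6]
tA tri [621.4 109.2   5.1] gap 2.1 top [622.6 108.9  59.6  42.2  -6.8] side [620.8 110.   61.9  55.1  -7.1]
tC tri [624.5 -71.6   5.3] gap 2.0 top [625.9 -72.2  99.6  42.4 -10.4] side [624.3 -70.7 100.8  53.2 -10.3]
tD tri [ 596.  -291.5    5.3] gap 1.7 top [ 597.6 -292.3  119.9   44.1  -17.4] side [ 596.2 -290.8  120.2   51.1  -17.4]
```

```bash
cat > go.py <<'E'
# go.py x y z phi : total turn about tool z, then shift in the tool axes after that turn
import sys
from h import *
x,y,z,phi=map(float,sys.argv[1:5]); s=read_state(); R=np.array(s['orientation'])
now=np.degrees(np.arctan2(R[1,0],R[0,0]))%360
t=(now-phi+180)%360-180
c,n=np.cos(np.radians(phi)),np.sin(np.radians(phi)); Rn=np.array([[c,n,0],[n,-c,0],[0,0,-1]])
d=Rn.T@(np.array([x,y,z])-s['eef_pos'])
print('t',s['time'],'at',np.round(s['eef_pos'],1),'phi',round(now,1),'tilt',R[:2,2].round(4),'turn',round(t,1),'shift',d.round(1),'F',np.round(s['force'],1),'grip',s['grip_width'],s['gripper_force'])
E
python3 go.py 452.8 333.5 120 207.4
```

```text
t 0.1 at [139.  531.8 230.8] phi 165.3 tilt [-0.0004 -0.001 ] turn -42.1 shift [-187.3 -320.5  110.8] F [-0.6  0.4 -0.3] grip 0.9974778934910534 0.0
```

```bash
python3 -m crank '[1,0,0,0,0,0,-8.4, 1,0,0,0,0,0,-8.4, 1,0,0,0,0,0,-8.4, 1,0,0,0,0,0,-8.4, 1,0,0,0,0,0,-8.5, 1,-18.7,-32,11,0,0,0, 1,-18.7,-32,11,0,0,0, 1,-18.7,-32,11,0,0,0, 1,-18.7,-32,11,0,0,0, 1,-18.7,-32,11,0,0,0, 1,-18.7,-32,11,0,0,0, 1,-18.7,-32,11,0,0,0, 1,-18.7,-32,11,0,0,0, 1,-18.7,-32,11,0,0,0, 1,-18.7,-32,11,0,0,0, 1,0,0,0,0,0,0, 1,0,0,0,0,0,0, 1,0,0,0,0,0,0]' 50; python3 go.py 452.8 333.5 2 207.4
python3 - <<'E'
from h import *
m=camera_model("wrist"); im=capture("wrist"); cv2.imwrite("pics/w1.png",im[...,::-1])
for c in warm(im,[[0,0],[639,0],[639,479],[0,479]],800): print(cen(c).round(),cv2.contourArea(c),rect(m,c,7))
E
```

```text
time: 1.9
eef_pos: [451.9, 334.7, 121.4]
orientation: [[-0.887, -0.461, -0.0], [-0.461, 0.887, -0.0], [0.0, 0.0, -1.0]]
force: [-0.5, 0.1, -0.1]
grip_width: 1.005
gripper_force: 0.0
t 1.9 at [451.9 334.7 121.4] phi 207.5 tilt [-0.0003 -0.    ] turn 0.1 shift [ -0.3  -1.5 119.4] F [-0.5  0.1 -0.1] grip 1.0054187150897589 0.0
[427. 407.] 1176.5 [ 5.287e+02  4.735e+02  5.660e+01  1.960e+01 -2.000e-01]
[474. 335.] 874.0 [460.9 468.6  62.7  16.9  59.4]
[160. 335.] 870.0 [567.5 263.7  62.5  16.6  -4.8]
[315. 239.] 1047.0 [452.6 332.1  35.7  15.8  27.8]
[ 94. 158.] 2840.5 [470.7 178.6  78.5  16.3 -26. ]
[551. 157.] 53221.5 [342.6 448.9 326.4 164.8  56.6]
```

View pics/w1.png

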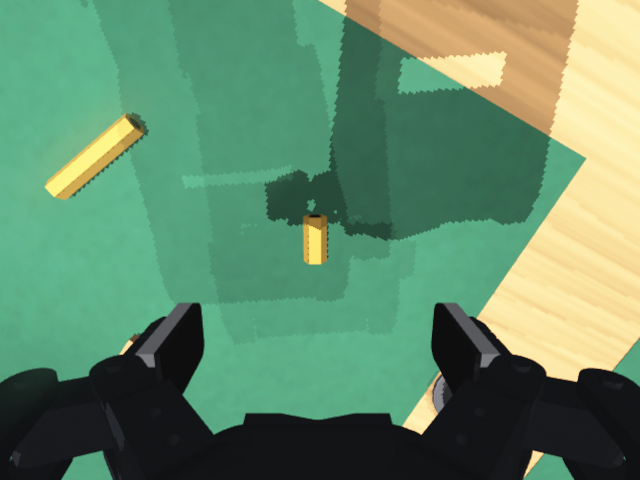

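The wrist view shows A at (315,239), aligned with the tool's x axis and between the fingers, and it agrees with the earlier fix to within 1.5 mm. C is at (94,158). Going down.

```bash
python3 -m crank '[1,0,-2,30,0,0,0, 1,0,0,30,0,0,0, 1,0,0,30,0,0,0, 1,0,0,20,0,0,0, 1,0,0,9,0,0,0, 0,0,0,0,0,0,0, 0,0,0,0,0,0,0, 0,0,0,0,0,0,0, 0,0,0,0,0,0,0, 0,0,0,0,0,0,0, 0,0,0,0,0,0,0, 0,0,0,0,0,0,0, 0,0,0,0,0,0,0, 0,0,0,0,0,0,0, 0,0,0,0,0,0,0]' 50; python3 go.py 452.8 333.5 2 207.4
```

```text
time: 3.45
eef_pos: [453.8, 332.7, 3.1]
orientation: [[-0.888, -0.461, 0.001], [-0.461, 0.888, 0.001], [-0.001, 0.0, -1.0]]
force: [-1.6, -0.7, 6.7]
grip_width: 0.158
gripper_force: 48.8
t 3.45 at [453.8 332.7   3.1] phi 207.4 tilt [0.0008 0.0005] turn 0.0 shift [0.5 1.2 1.1] F [-1.6 -0.7  6.7] grip 0.15816006597128832 48.77708472311497
```

```bash
python3 -m crank '[0,0,0,-20,0,0,0, 0,0,0,-35,0,0,0, 0,0,0,-30,0,0,0, 0,0,0,0,0,0,8.5, 0,0,0,0,0,0,8.5, 0,0,0,0,0,0,8.5, 0,0,0,0,0,0,8.5, 0,0,0,0,0,0,0, 0,0,0,0,0,0,0]'; python3 go.py 621.8 109.2 50 173.2
```

```text
time: 4.35
eef_pos: [453.5, 332.5, 87.4]
orientation: [[-0.994, 0.11, 0.0], [0.11, 0.994, 0.0], [-0.0, 0.0, -1.0]]
force: [-0.2, 0.9, -0.6]
grip_width: 0.158
gripper_force: 49.3
t 4.35 at [453.5 332.5  87.4] phi 173.7 tilt [0.0001 0.0001] turn 0.5 shift [-193.6 -201.8   37.4] F [-0.2  0.9 -0.6] grip 0.15782270986016414 49.269050136208534
```

```bash
python3 -m crank '[0,0,0,0,0,0,0.5, 0,-24.2,-25.2,4.7,0,0,0, 0,-24.2,-25.2,4.7,0,0,0, 0,-24.2,-25.2,4.7,0,0,0, 0,-24.2,-25.2,4.7,0,0,0, 0,-24.2,-25.2,4.7,0,0,0, 0,-24.2,-25.2,4.7,0,0,0, 0,-24.2,-25.2,4.7,0,0,0, 0,-24.2,-25.2,4.7,0,0,0, 0,0,0,0,0,0,0, 0,0,0,0,0,0,0]'; python3 go.py 621.8 109.2 11.5 173.2
python3 - <<'E'
from h import *
m=camera_model("wrist"); im=capture("wrist"); cv2.imwrite("pics/w2.png",im[...,::-1])
for c in warm(im,[[0,0],[639,0],[639,479],[0,479]],800): print(cen(c).round(),cv2.contourArea(c),rect(m,c,10))
E
```

```text
time: 5.45
eef_pos: [620.7, 108.2, 49.4]
orientation: [[-0.992, 0.123, -0.001], [0.123, 0.992, 0.0], [0.001, -0.0, -1.0]]
force: [0.4, 0.5, -0.2]
grip_width: 0.158
gripper_force: 49.3
t 5.45 at [620.7 108.2  49.4] phi 173.0 tilt [-0.0006  0.0001] turn -0.2 shift [-0.9  1.1 37.9] F [ 0.4  0.5 -0.2] grip 0.15809458360732345 49.265165627002716
[ 14. 331.] 4359.0 [628.2 -50.1 100.5  19.9 -19.4]
[317. 280.] 9158.5 [628.5 106.2  74.4  44.9  -7. ]
[605. 248.] 10056.5 [622.6 253.4  76.3  43.1  -8.2]
```

View pics/w2.png

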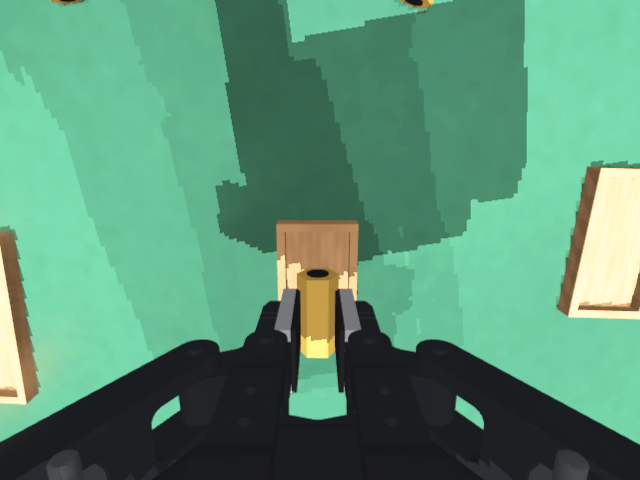

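The standoff is held level and centred over tray A: standoff at column 318, tray at 277–358. Lower and release.

```bash
python3 -m crank '[0,-1,1,20,0,0,0, 0,0,0,12,0,0,0, 0,0,0,6,0,0,0, 0,0,0,0,0,0,0, 0,0,0,0,0,0,0]'; python3 -m crank '[0.5,0,0,0,0,0,0, 0.5,0,0,0,0,0,0, 0.5,0,0,0,0,0,0, 0.5,0,0,0,0,0,0, 0.5,0,0,-10,0,0,0, 1,0,0,-30,0,0,0, 1,0,0,-40,0,0,0, 1,0,0,-20,0,0,0, 1,0,0,0,0,0,0]'; python3 go.py 470 180.2 80 154.4
python3 - <<'E'
from h import *
m=camera_model("wrist"); im=capture("wrist"); cv2.imwrite("pics/w3.png",im[...,::-1])
E
```

```text
time: 6.0
eef_pos: [622.1, 109.8, 12.1]
orientation: [[-0.992, 0.122, 0.0], [0.122, 0.992, 0.0], [-0.0, 0.0, -1.0]]
force: [-0.0, 0.3, 0.3]
grip_width: 0.152
gripper_force: 49.3
time: 6.9
eef_pos: [623.7, 109.7, 115.8]
orientation: [[-0.992, 0.123, 0.006], [0.123, 0.992, 0.001], [-0.006, 0.001, -1.0]]
force: [0.9, -0.8, 0.4]
grip_width: 1.002
gripper_force: 0.0
t 6.9 at [623.7 109.7 115.8] phi 172.9 tilt [0.0062 0.0006] turn 18.5 shift [169.1  -2.9  35.8] F [ 0.9 -0.8  0.4] grip 1.001723759770904 0.0
```

View pics/w3.png

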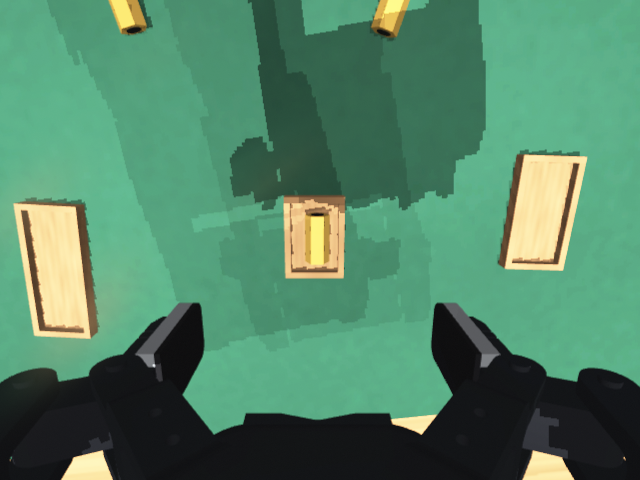

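A lies flat in tray A (317,238). Now C.

```bash
python3 -m crank '[1,0,0,0,0,0,6.2, 1,0,0,0,0,0,6.2, 1,0,0,0,0,0,6.1, 1,33.8,-0.6,7,0,0,0, 1,33.8,-0.6,7,0,0,0, 1,33.8,-0.6,7,0,0,0, 1,33.8,-0.6,7,0,0,0, 1,33.8,-0.6,7,0,0,0, 1,0,0,0,0,0,0, 1,0,0,0,0,0,0, 1,0,0,0,0,0,0]'; python3 go.py 470 180.2 3 154.4
```

```text
time: 8.05
eef_pos: [468.9, 179.5, 76.5]
orientation: [[-0.902, 0.432, 0.0], [0.432, 0.902, 0.0], [-0.0, 0.0, -1.0]]
force: [0.2, -0.2, -0.3]
grip_width: 0.994
gripper_force: 0.0
t 8.05 at [468.9 179.5  76.5] phi 154.4 tilt [0.0003 0.    ] turn 0.0 shift [-0.7  1.1 73.5] F [ 0.2 -0.2 -0.3] grip 0.9944533976460646 0.0
```

```bash
python3 -m crank '[1,-0.7,1,30,0,0,0, 1,0,0,28,0,0,0, 1,0,0,15.5,0,0,0, 0,0,0,0,0,0,0, 0,0,0,0,0,0,0, 0,0,0,0,0,0,0, 0,0,0,0,0,0,0, 0,0,0,0,0,0,0, 0,0,0,0,0,0,0, 0,0,0,0,0,0,0, 0,0,0,0,0,0,0, 0,0,0,0,0,0,0]' 60; python3 -m crank '[0,0,0,-20,0,0,0, 0,0,0,-35,0,0,0, 0,0,0,-30,0,0,0, 0,0,0,0,0,0,-7.6, 0,0,0,0,0,0,-7.6, 0,0,0,0,0,0,0, 0,0,0,0,0,0,0]'; python3 go.py 625 -71.9 50 169.6
```

```text
time: 9.25
eef_pos: [469.8, 180.4, 4.2]
orientation: [[-0.902, 0.431, 0.001], [0.431, 0.902, 0.0], [-0.001, 0.001, -1.0]]
force: [-2.0, -1.5, 9.2]
grip_width: 0.145
gripper_force: 58.6
time: 9.95
eef_pos: [469.2, 180.3, 88.3]
orientation: [[-0.983, 0.184, 0.0], [0.184, 0.983, 0.0], [-0.0, 0.0, -1.0]]
force: [0.5, 0.2, -1.3]
grip_width: 0.153
gripper_force: 59.3
t 9.95 at [469.2 180.3  88.3] phi 169.4 tilt [0. 0.] turn -0.2 shift [-198.7 -220.    38.3] F [ 0.5  0.2 -1.3] grip 0.15314835311548555 59.31910738348961
```

```bash
python3 -m crank '[0,-24.8,-27.5,4.8,0,0,0, 0,-24.8,-27.5,4.8,0,0,0, 0,-24.8,-27.5,4.8,0,0,0, 0,-24.8,-27.5,4.8,0,0,0, 0,-24.8,-27.5,4.8,0,0,0, 0,-24.8,-27.5,4.8,0,0,0, 0,-24.8,-27.5,4.8,0,0,0, 0,-24.8,-27.5,4.8,0,0,0, 0,0,0,0,0,0,0, 0,0,0,0,0,0,0]'; python3 go.py 625 -71.9 12 169.6
python3 - <<'E'
from h import *
im=capture("wrist"); cv2.imwrite("pics/w4.png",im[...,::-1])
E
```

```text
time: 10.95
eef_pos: [624.5, -72.2, 49.1]
orientation: [[-0.983, 0.183, -0.001], [0.183, 0.983, 0.0], [0.001, 0.0, -1.0]]
force: [0.3, 1.3, -0.6]
grip_width: 0.15
gripper_force: 59.3
t 10.95 at [624.5 -72.2  49.1] phi 169.4 tilt [-0.0011  0.0003] turn -0.2 shift [-0.4  0.4 37.1] F [ 0.3  1.3 -0.6] grip 0.1495634010602941 59.32218700647354
```

View pics/w4.png

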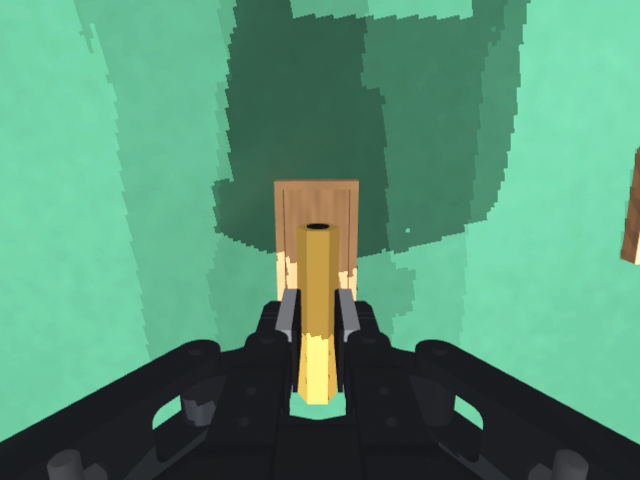

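C is held level, at column 317 over tray C (275–358). Lower and release.

```bash
python3 -m crank '[0,0,0,20,0,0,0, 0,0,0,11,0,0,0, 0,0,0,6,0,0,0, 0,0,0,0,0,0,0, 0,0,0,0,0,0,0]'; python3 -m crank '[0.5,0,0,0,0,0,0, 0.5,0,0,0,0,0,0, 0.5,0,0,0,0,0,0, 0.5,0,0,0,0,0,0, 0.5,0,0,-10,0,0,0, 1,0,0,-30,0,0,0, 1,0,0,-40,0,0,0, 1,0,0,-20,0,0,0, 1,0,0,0,0,0,0, 1,0,0,0,0,0,0]'; python3 go.py 437.5 12.4 80 188.8
python3 - <<'E'
from h import *
im=capture("wrist"); cv2.imwrite("pics/w5.png",im[...,::-1])
E
```

```text
time: 11.5
eef_pos: [625.1, -71.5, 13.2]
orientation: [[-0.984, 0.18, 0.0], [0.18, 0.984, -0.0], [-0.0, 0.0, -1.0]]
force: [0.2, -0.2, -0.8]
grip_width: 0.153
gripper_force: 59.3
time: 12.5
eef_pos: [624.8, -71.7, 113.1]
orientation: [[-0.984, 0.18, 0.0], [0.18, 0.984, -0.0], [-0.0, 0.0, -1.0]]
force: [-0.2, 0.7, -0.2]
grip_width: 1.002
gripper_force: 0.0
t 12.5 at [624.8 -71.7 113.1] phi 169.6 tilt [ 0.0005 -0.0001] turn -19.2 shift [172.2 111.8  33.1] F [-0.2  0.7 -0.2] grip 1.0019588323097057 0.0
```

View pics/w5.png

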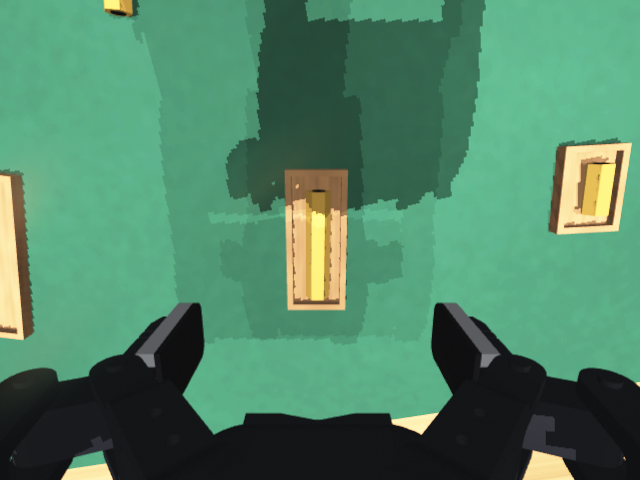

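C lies in tray C (317,245), a few mm off centre along its length. Now D.

```bash
python3 -m crank '[1,0,0,0,0,0,-6.4, 1,0,0,0,0,0,-6.4, 1,0,0,0,0,0,-6.4, 1,28.7,18.6,5.5,0,0,0, 1,28.7,18.6,5.5,0,0,0, 1,28.7,18.6,5.5,0,0,0, 1,28.7,18.6,5.5,0,0,0, 1,28.7,18.6,5.5,0,0,0, 1,28.7,18.6,5.5,0,0,0, 1,0,0,0,0,0,0, 1,0,0,0,0,0,0, 1,0,0,0,0,0,0]'; python3 go.py 437.5 12.4 3.5 188.8
```

```text
time: 13.75
eef_pos: [438.3, 11.8, 79.6]
orientation: [[-0.988, -0.154, 0.0], [-0.154, 0.988, -0.0], [-0.0, -0.0, -1.0]]
force: [0.6, -0.3, -0.0]
grip_width: 0.998
gripper_force: 0.0
t 13.75 at [438.3  11.8  79.6] phi 188.8 tilt [ 0.0002 -0.0001] turn 0.0 shift [ 0.7  0.7 76.1] F [ 0.6 -0.3 -0. ] grip 0.9981214830415949 0.0
```

```bash
python3 -m crank '[1,0.7,0.7,30,0,0,0, 1,0,0,30,0,0,0, 1,0,0,16,0,0,0, 0,0,0,0,0,0,0, 0,0,0,0,0,0,0, 0,0,0,0,0,0,0, 0,0,0,0,0,0,0, 0,0,0,0,0,0,0, 0,0,0,0,0,0,0, 0,0,0,0,0,0,0, 0,0,0,0,0,0,0, 0,0,0,0,0,0,0]' 70; python3 -m crank '[0,0,0,-20,0,0,0, 0,0,0,-35,0,0,0, 0,0,0,-30,0,0,0, 0,0,0,0,0,0,6.5, 0,0,0,0,0,0,6.5, 0,0,0,0,0,0,6.6, 0,0,0,0,0,0,6.6, 0,0,0,0,0,0,0, 0,0,0,0,0,0,0]'; python3 go.py 596.7 -292 50 162.6
```

```text
time: 14.95
eef_pos: [437.3, 12.6, 4.7]
orientation: [[-0.988, -0.154, 0.001], [-0.154, 0.988, -0.0], [-0.001, -0.0, -1.0]]
force: [-1.8, -0.1, 11.4]
grip_width: 0.148
gripper_force: 68.4
time: 15.85
eef_pos: [436.8, 12.6, 89.0]
orientation: [[-0.955, 0.295, 0.0], [0.295, 0.955, -0.0], [-0.0, 0.0, -1.0]]
force: [-0.3, 0.5, -1.3]
grip_width: 0.143
gripper_force: 69.4
t 15.85 at [436.8  12.6  89. ] phi 162.8 tilt [ 0.0002 -0.    ] turn 0.2 shift [-243.7 -242.9   39. ] F [-0.3  0.5 -1.3] grip 0.14309681003300864 69.37102988362312
```

```bash
python3 -m crank '[0,-24.4,-24.3,3.9,0,0,0, 0,-24.4,-24.3,3.9,0,0,0, 0,-24.4,-24.3,3.9,0,0,0, 0,-24.4,-24.3,3.9,0,0,0, 0,-24.4,-24.3,3.9,0,0,0, 0,-24.4,-24.3,3.9,0,0,0, 0,-24.4,-24.3,3.9,0,0,0, 0,-24.4,-24.3,3.9,0,0,0, 0,-24.4,-24.3,3.9,0,0,0, 0,-24.4,-24.3,3.9,0,0,0, 0,0,0,0,0,0,0, 0,0,0,0,0,0,0]'; python3 go.py 596.7 -292 12 162.6
python3 - <<'E'
from h import *
im=capture("wrist"); cv2.imwrite("pics/w6.png",im[...,::-1])
E
```

```text
time: 17.05
eef_pos: [596.8, -292.2, 49.2]
orientation: [[-0.955, 0.297, -0.001], [0.297, 0.955, 0.001], [0.001, 0.0, -1.0]]
force: [-0.9, -0.5, -1.1]
grip_width: 0.145
gripper_force: 69.4
t 17.05 at [ 596.8 -292.2   49.2] phi 162.7 tilt [-0.0009  0.0006] turn 0.1 shift [ 0.2  0.2 37.2] F [-0.9 -0.5 -1.1] grip 0.14462521661885702 69.36745494604111
```

View pics/w6.png

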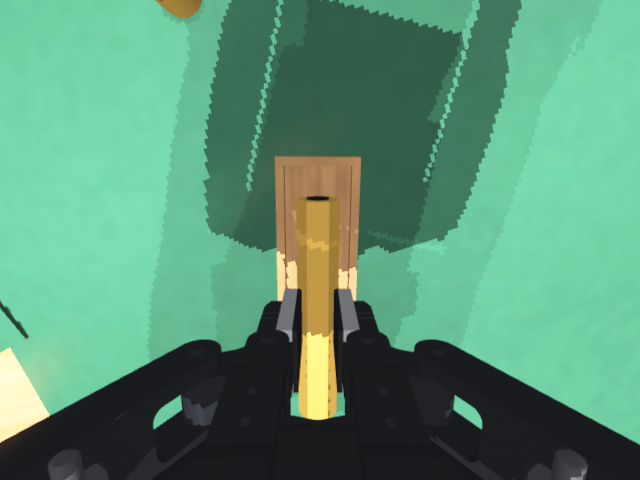

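D is held level at column 318 over tray D (276–360). C landed about 3 mm too far out, so I'll nudge D 2 mm along tool x before releasing.

```bash
python3 -m crank '[0,2,0,20,0,0,0, 0,0,0,11,0,0,0, 0,0,0,6,0,0,0, 0,0,0,0,0,0,0, 0,0,0,0,0,0,0]'; python3 -m crank '[0.5,0,0,0,0,0,0, 0.5,0,0,0,0,0,0, 0.5,0,0,0,0,0,0, 0.5,0,0,0,0,0,0, 0.5,0,0,-10,0,0,0, 1,0,0,-30,0,0,0, 1,0,0,-40,0,0,0, 1,0,0,-20,0,0,0, 1,0,0,0,0,0,0, 1,0,0,0,0,0,0]'; python3 go.py 444.6 -152.8 80 166.3
python3 - <<'E'
from h import *
im=capture("wrist"); cv2.imwrite("pics/w7.png",im[...,::-1])
E
```

```text
time: 17.6
eef_pos: [595.5, -291.4, 13.3]
orientation: [[-0.955, 0.298, 0.0], [0.298, 0.955, -0.0], [-0.0, -0.0, -1.0]]
force: [-1.1, 0.9, -0.7]
grip_width: 0.148
gripper_force: 69.4
time: 18.6
eef_pos: [595.2, -291.4, 113.0]
orientation: [[-0.954, 0.298, 0.0], [0.298, 0.954, -0.0], [-0.0, -0.0, -1.0]]
force: [-0.3, 0.1, -1.2]
grip_width: 1.001
gripper_force: 0.0
t 18.6 at [ 595.2 -291.4  113. ] phi 162.6 tilt [ 0.0003 -0.0002] turn -3.7 shift [179.1  99.   33. ] F [-0.3  0.1 -1.2] grip 1.000701215820908 0.0
```

View pics/w7.png

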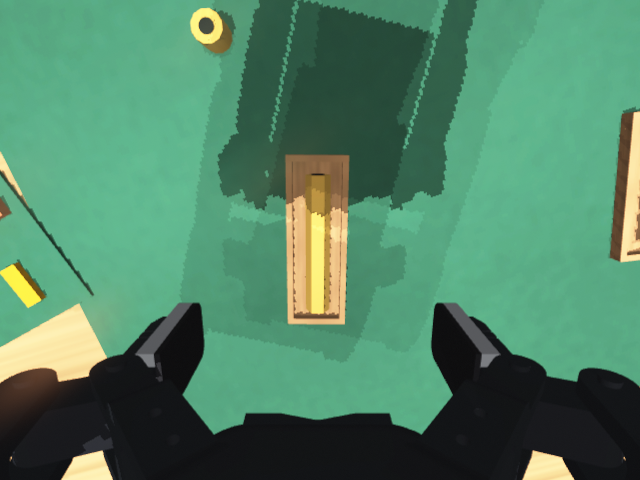

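D lies in tray D (317,244), and the spacer at (207,26) is undisturbed. Now B.

```bash
python3 -m crank '[1,0,0,0,0,0,-3.7, 1,29.8,16.5,5.5,0,0,0, 1,29.8,16.5,5.5,0,0,0, 1,29.8,16.5,5.5,0,0,0, 1,29.8,16.5,5.5,0,0,0, 1,29.8,16.5,5.5,0,0,0, 1,29.8,16.5,5.5,0,0,0, 1,0,0,0,0,0,0, 1,0,0,0,0,0,0, 1,0,0,0,0,0,0]'; python3 go.py 444.6 -152.8 3.5 166.3
```

```text
time: 19.65
eef_pos: [445.5, -153.6, 79.6]
orientation: [[-0.972, 0.236, 0.0], [0.236, 0.972, -0.0], [-0.0, -0.0, -1.0]]
force: [0.2, 1.2, 0.3]
grip_width: 1.004
gripper_force: 0.0
t 19.65 at [ 445.5 -153.6   79.6] phi 166.3 tilt [ 0.0002 -0.0001] turn 0.0 shift [ 1.1  0.5 76.1] F [0.2 1.2 0.3] grip 1.0041500486049397 0.0
```

```bash
python3 -m crank '[1,1,0.5,30,0,0,0, 1,0,0,30,0,0,0, 1,0,0,16,0,0,0, 0,0,0,0,0,0,0, 0,0,0,0,0,0,0, 0,0,0,0,0,0,0, 0,0,0,0,0,0,0, 0,0,0,0,0,0,0, 0,0,0,0,0,0,0, 0,0,0,0,0,0,0, 0,0,0,0,0,0,0, 0,0,0,0,0,0,0]' 60; python3 -m crank '[0,0,0,-20,0,0,0, 0,0,0,-35,0,0,0, 0,0,0,-30,0,0,0, 0,0,0,0,0,0,-4.9, 0,0,0,0,0,0,0, 0,0,0,0,0,0,0]'; python3 go.py 622.8 261.8 50 171.2
```

```text
time: 20.85
eef_pos: [444.5, -152.6, 4.8]
orientation: [[-0.972, 0.236, 0.001], [0.236, 0.972, -0.001], [-0.001, -0.0, -1.0]]
force: [-1.2, 0.3, 9.1]
grip_width: 0.15
gripper_force: 58.6
time: 21.45
eef_pos: [443.8, -152.2, 88.6]
orientation: [[-0.988, 0.154, -0.0], [0.154, 0.988, 0.0], [0.0, 0.0, -1.0]]
force: [-0.6, -0.0, -0.6]
grip_width: 0.148
gripper_force: 59.3
t 21.45 at [ 443.8 -152.2   88.6] phi 171.1 tilt [-0.0004  0.0002] turn -0.1 shift [-113.5  436.5   38.6] F [-0.6 -0.  -0.6] grip 0.14795538879920633 59.25853684544563
```

```bash
python3 -m crank '[0,-8.7,33.6,0,0,0,0, 0,-8.7,33.6,0,0,0,0, 0,-8.7,33.6,0,0,0,0, 0,-8.7,33.6,0,0,0,0, 0,-8.7,33.6,0,0,0,0, 0,-8.7,33.6,0,0,0,0, 0,-8.7,33.6,0,0,0,0, 0,-8.7,33.6,0,0,0,0, 0,-8.7,33.6,0,0,0,0, 0,-8.7,33.6,0,0,0,0, 0,-8.7,33.6,0,0,0,0, 0,-8.7,33.6,18,0,0,0, 0,-8.7,33.6,20,0,0,0, 0,0,0,0,0,0,0, 0,0,0,0,0,0,0, 0,0,0,0,0,0,0]'; python3 go.py 622.8 261.8 12 171.2
python3 - <<'E'
from h import *
im=capture("wrist"); cv2.imwrite("pics/w8.png",im[...,::-1])
E
```

```text
time: 23.05
eef_pos: [622.1, 261.3, 50.8]
orientation: [[-0.988, 0.154, -0.0], [0.154, 0.988, -0.0], [0.0, -0.0, -1.0]]
force: [0.9, 0.2, -0.4]
grip_width: 0.147
gripper_force: 59.3
t 23.05 at [622.1 261.3  50.8] phi 171.2 tilt [-0.0005 -0.0003] turn -0.0 shift [-0.6  0.6 38.8] F [ 0.9  0.2 -0.4] grip 0.14740285999406216 59.26539748907089
```

View pics/w8.png

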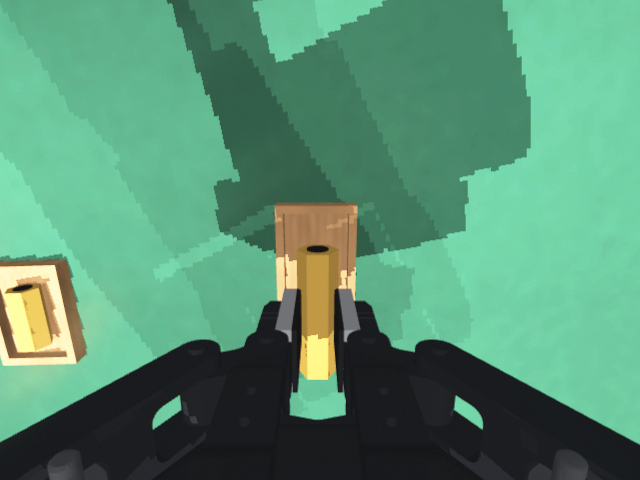

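B is level at column 317 over tray B (276–357). Lower, release and back off.

```bash
python3 -m crank '[0,1,0.5,20,0,0,0, 0,0,0,12,0,0,0, 0,0,0,6,0,0,0, 0,0,0,0,0,0,0, 0,0,0,0,0,0,0]'; python3 -m crank '[0.5,0,0,0,0,0,0, 0.5,0,0,0,0,0,0, 0.5,0,0,0,0,0,0, 0.5,0,0,0,0,0,0, 0.5,0,0,-10,0,0,0, 1,0,0,-30,0,0,0, 1,0,0,-40,0,0,0, 1,0,0,-40,0,0,0, 1,0,0,-40,0,0,0, 1,0,0,-40,0,0,0, 1,0,0,0,0,0,0, 1,0,0,0,0,0,0, 1,0,0,0,0,0,0]'
python3 - <<'E'
from h import *
# all three views; tray centre (tri) vs brass centroid inside
im=capture("side"); tp=capture("top"); w=capture("wrist")
cv2.imwrite("pics/side9.png",im[...,::-1]);cv2.imwrite("pics/top9.png",tp[...,::-1])
a=cv2.resize(im[180:400,300:520],(400,400),interpolation=cv2.INTER_CUBIC); b=cv2.resize(w,(400,300))
c=cv2.resize(tp[170:300,110:520],(800,200*1),interpolation=cv2.INTER_CUBIC)
o=np.zeros((600,800,3),np.uint8); o[:400,:400]=a;o[:300,400:]=b;o[400:]=c
cv2.imwrite("pics/fin.png",o[...,::-1])
E
```

```text
time: 23.6
eef_pos: [621.7, 262.7, 13.3]
orientation: [[-0.988, 0.153, 0.001], [0.153, 0.988, 0.0], [-0.0, 0.0, -1.0]]
force: [0.3, -0.0, -0.4]
grip_width: 0.151
gripper_force: 59.3
time: 24.9
eef_pos: [620.8, 262.6, 211.8]
orientation: [[-0.988, 0.152, -0.002], [0.152, 0.988, -0.001], [0.002, -0.001, -1.0]]
force: [0.8, 0.3, -0.3]
grip_width: 0.998
gripper_force: 0.0
```

View pics/fin.png

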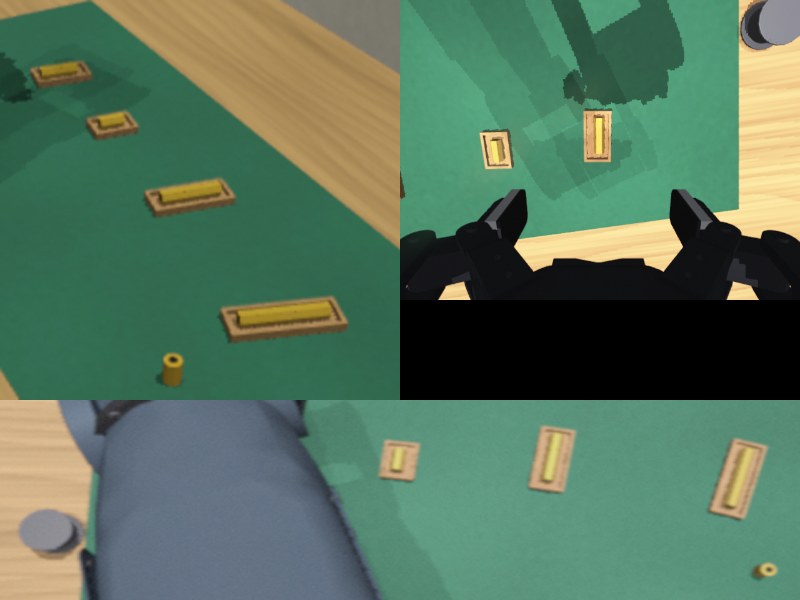

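All four lie inside their own trays, and the spacer and reel are in place. One numeric check of the resting heights before handing in.

```bash
python3 - <<'E'
from h import *
T=dict(A=(622,109.1,-6.8),C=(625,-71.9,-10.4),D=(596.8,-292,-17.4))
ims={n:cv2.imread(f"pics/{n}9.png")[...,::-1].astype(int) for n in("top","side")}
def proj(m,p):
    q=m['view'][:3,:3]@p+m['view'][:3,3]; return np.array([m['cx']-m['fx']*q[0]/q[2],m['cy']+m['fy']*q[1]/q[2]])
for k,(x,y,a) in T.items():
    P=[]
    for n in("top","side"):
        m=camera_model(n); i=ims[n]; h=cv2.cvtColor(i.astype(np.uint8),cv2.COLOR_RGB2HSV)
        c=proj(m,np.array([x,y,8.])); msk=np.zeros(i.shape[:2],np.uint8); cv2.circle(msk,tuple(int(v) for v in c),36,255,-1)
        b=((h[...,0]>=20)&(h[...,0]<=35)&(h[...,1]>(135 if n=='top' else 165))&(msk>0)).astype(np.uint8)
        cs,_=cv2.findContours(b,cv2.RETR_EXTERNAL,cv2.CHAIN_APPROX_NONE); s=max(cs,key=cv2.contourArea)
        P+=[m,cen(s)]
        if n=='top': r=rect(m,s,14)
    p,g=tri(*P); t=np.radians(a); d=p[:2]-[x,y]
    print(k,p.round(1),'gap',round(g,1),'along/across',round(d@[np.cos(t),np.sin(t)],1),round(d@[-np.sin(t),np.cos(t)],1),'toprect',r)
E
```

```text
Traceback (most recent call last):
ValueError: max() iterable argument is empty
```

```bash
python3 - <<'E'
from h import *
T=dict(A=(622,109.1,-6.8),C=(625,-71.9,-10.4),D=(596.8,-292,-17.4))
ims={n:cv2.imread(f"pics/{n}9.png")[...,::-1].copy() for n in("top","side")}
def proj(m,p):
    q=m['view'][:3,:3]@p+m['view'][:3,3]; return np.array([m['cx']-m['fx']*q[0]/q[2],m['cy']+m['fy']*q[1]/q[2]])
for k,(x,y,a) in T.items():
    P=[];ar=[]
    for n in("top","side"):
        m=camera_model(n); i=ims[n]
        c=proj(m,np.array([x,y,8.])); msk=np.zeros(i.shape[:2],np.uint8); cv2.circle(msk,tuple(int(v) for v in c),36,255,-1)
        warmpx=(i[...,0]>0.95*i[...,1])&(i[...,0]>60)&(msk>0)
        s=cv2.cvtColor(i,cv2.COLOR_RGB2HSV)[...,1]
        t,_=cv2.threshold(s[warmpx],0,255,cv2.THRESH_OTSU)
        b=(warmpx&(s>t)).astype(np.uint8)
        cs,_=cv2.findContours(b,cv2.RETR_EXTERNAL,cv2.CHAIN_APPROX_NONE); s=max(cs,key=cv2.contourArea)
        P+=[m,cen(s)]; ar+=[t,cv2.contourArea(s)]
        if n=='top': r=rect(m,s,14)
    p,g=tri(*P); t=np.radians(a); d=p[:2]-[x,y]
    print(k,p.round(1),'gap',round(g,1),'along/across',round(d@[np.cos(t),np.sin(t)],1),round(d@[-np.sin(t),np.cos(t)],1),'toprect',r,ar)
E
```

```text
A [621.1 110.8  10.6] gap 0.5 along/across -1.1 1.6 toprect [620.2 110.8  37.7  18.1  -7.4] [101.0, 101.0, 155.0, 78.0]
C [626.5 -70.5  10.5] gap 1.9 along/across 1.2 1.6 toprect [626.7 -70.4  81.7  20.2 -12.5] [101.0, 232.0, 155.0, 229.5]
D [ 596.5 -290.    10.3] gap 1.2 along/across -0.9 1.8 toprect [ 597.5 -289.1  100.8   18.   -17.3] [106.0, 273.0, 156.0, 433.0]
```

Heights come out at 10.3–10.6 mm (11 expected), with centres within 2 mm of their trays' centres.

```bash
python3 -c "from rig import *; print(hand_in())"
```

```text
the job is handed in; nothing more can be done
None
```

I sorted all four standoffs into their matching trays, released them and handed the job in at about 25 s; A, C and D measured flat and centred to about 2 mm, B I checked only by picture, and the spacer and reel were not touched.

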